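# Bed in the sprung plate of a sweet mould with the tamper

### The arm

A 7-joint arm with a two-finger parallel gripper is mounted at the origin on the work surface. World frame = base frame: x ahead of the robot, y to its left, z up, the work surface at z = 0. Lengths are in m, angles in rad, forces in N, time in s.
With the tool pointing down it reaches from about 0.425 to 0.925 m from the base axis. Payload 6.8 kg.
Tool frame: the origin (TCP) lies at the very end of the fingers, on their centre line; the grasp point (between the pads) lies 19 mm behind it; z points along the fingers, y is the line along which they close (so a half turn about z gives the same grasp; the last joint's range is limited). The gripper opens to 85 mm and grips with 20 to 120 N. Pads are 22 mm wide; open, the fingers measure 114 mm over their backs; the gripper's body (76 mm by 85 mm) begins 54 mm behind the grasp point. The pads swing forward as they close: fully open they stand 13 mm farther back than shut.
Start: joints at [-1.428, 0.477, 0.022, 1.555, -0.011, 1.109, -0.083], TCP at [0.168, 0.654, 0.199] pointing down, gripper open.
Joint ranges: [-2.96, 2.96], [-0.34, 2.1], [-1.41, 1.46], [0.24, 2.44], [-1.37, 4.51], [0.17, 1.92], [-2.96, 2.96]. Speed limits (rad/s): [2.39, 2.39, 3.14, 3.14, 3.14, 3.14, 3.14].

### API

Orientations are given as a rotation vector (axis times angle).
In Python, from bench import r gives the robot as it stands.
- The arm moves only by the shell command python3 -m jog 'ROWS' [FORCE]. ROWS is JSON, a list of rows, each an object of numbers: "fingers": the finger opening in m, from 0 to 0.0854; "x", "y", "z": the shift along the tool's x, y, z in m; "rx", "ry", "rz": the turn, a rotation vector about the tool's x, y, z in degrees. In form: [{"fingers": .., "x": .., "y": .., "z": .., "rx": .., "ry": .., "rz": ..}, ...]. A call has 1 to 8 rows; each row shifts and turns the commanded pose from where the row before left it, along the tool's axes as they then stand; what a row does not reach is not made up. A row lasts 1/8 s, in which the tool goes at most 62.5 mm and 10.7 degrees, less where a joint would pass 70% of its speed; a pose out of reach is approached as far as the arm can. A call is refused whole if a number of a shift passes 0.0625 or a number of a turn 10.7, either way. A call with a gripper value outside its range is refused whole. The fingers move at their own pace and stop on an object; FORCE is the grip in N (left out, the last holds). Time passes only in rows, so rows that do not move let the fingers close. It gives the time, the measured TCP pose, the force, the opening and the grip force at its end, in the units of the state.
- r.get_obs(): the state, without advancing time (a new reading comes with each control period).
- r.grab_frame(name): name is "scene" or "top" or "wrist"; returns (picture, depth): 400x640x3 uint8, red, green, blue; 400x640 float32, m along the optical axis (not along the pixel's ray), 0 where there is no reading.
- r.get_calibration(name): a dict with "mtx" (3x3 intrinsics, pixels), "dist" ([k1, k2, p1, p2, k3] as OpenCV has them; the pictures are not rectified), "extrinsics" (4x4, takes a point from camera to world coordinates). Camera axes: x right, y down, z forward; pixel columns grow to the right and rows downward; lengths in m; the calibration is good to about 2 mm. A picture is of the moment at which its call begins: read the wrist's pose just before it. get_calibration takes no time and is no camera call; for the wrist camera it gives the pose at the moment of the call.
- r.hand_in(): hands the job in; it is judged then, once.
Trained networks look in the newest picture that a camera, given by its name, has taken for a name from the list of things; names that differ only in an ending like _2 or _b are one class to them, and where a whole thing is asked for, a point or a joint stands for the part that bears it (a point fixed in the world has none). Each returns a list of dicts, best first, with "score" (0 to 1); they miss things now and then, are a little off and sometimes report something else, mostly with a low value. They report only what shows in the picture. A call takes as long as a camera call. They do not tell look-alikes from the thing itself.
- r.search_frame(target, camera): "xyz" ([x, y, z] in m, in world coordinates, good to about 4 mm: the middle of the surface that is visible of it).
- r.landmark_of(target, camera): "xyz" ([x, y, z] in m, in world coordinates, good to about 4 mm: a listed point, or the origin of a listed thing).
The state is a dict: "clock": time; "joints": joint angles; "qvel": joint speeds; "tau": joint torques, N m; "tcp_pos": TCP position; "orientation": TCP orientation; "contact_force": force on the tool from outside, world axes, zero at the start; "moment": the same for the moment, N m; "grip_width": finger opening in m; "gripper_force": force on a finger pad.
Only numpy, scipy, OpenCV 4.12 (cv2) and the standard library are available. Lean on these libraries where they do the work, as an engineer would, in place of code of your own. Each camera call takes 0.05 s, during which the arm holds its last target. There are 200 camera calls.

### The job

The round mould's blue spring plate was left cocked after washing. Take the steel tamper from its rack and press the plate squarely down until it bottoms out level on its stop, keep it there with about 15 N (never more than 25 N) for one second, then let the plate rise and put the tamper back upright in its own well and let go. Leave the other things on the counter where they are.

Things in the scene. Friction and masses are not known exactly. Their poses are not given: they have to be found in the camera images.
- tamper: Hand tamper: flat steel disc 58 mm across and 14 mm thick, a short steel neck 22 mm across up to 22 mm, then a square dark wooden handle 28 x 28 mm from 22 to 100 mm height; about 0.35 kg. Origin: centre of the flat underside; z points up through the handle, x and y are square to the handle's flats. It starts standing in the larger well of the rack.
- tamper_well (a point): Centre of the floor of the rack's larger round well, where the tamper stands and must be returned: 63 mm across, 10 mm deep, in the top of a wooden rack 170 x 80 x 20 mm fixed to the counter. x runs along the rack's length, towards the smaller well (84 mm away); z up. With the tamper home its origin is at this point.
- mould: The mould, fixed to the counter: a round white plastic tub 52 mm tall, 88 mm across at the top, on a steel foot 132 mm across, with a round open bore 64 mm across. Origin: centre of its underside; z up.
- mould_rim (a point): Centre of the bore's mouth, at the top of the mould (52 mm above the counter); z up.
- plate_top (a point): Centre of the top face of the blue plate, 60 mm across and 6 mm thick, in the bore. Unpressed it lies 8 mm below the rim; z is the plate's normal. The plate swivels stiffly about its centre, starts cocked up to 6 degrees and stays at the angle it is left at; pressed by a flat face it turns to lie flat against it.
- plate_travel (a joint): How far the plate is pushed down, in m: 0 up (unpressed), growing downwards. The spring pushes back with 1 N at the top and 0.25 N more per mm. The stop under the plate is set differently every time, unseen, at 4 to 18 mm of travel; there the plate stops hard and the force rises abruptly. The spring alone never reaches 6 N.
- stamp: Bystander: small pale wooden stamp, foot 42 mm across, 42 mm tall, standing in the rack's smaller well. Origin: centre of its underside.
- brush: Bystander: brush lying between rack and mould. Origin: middle of its underside.
- scraper: Bystander: dough scraper, 100 mm steel blade with an orange grip, lying flat at the far side. Origin: underside centre of the blade.
- cutter: Bystander: steel cutter ring 72 mm across, 40 mm tall, at the far side. Origin: centre of its underside.
- jar: Bystander: yellow jar with red cap, 64 mm across, 90 mm tall, at the far side. Origin: centre of its underside.
- bowl: Bystander: small steel bowl 110 mm across, 50 mm tall, on the left (+y). Origin: centre of its underside.
- tin: Bystander: tin 70 mm across, 100 mm tall, on the right (-y). Origin: centre of its underside.
Things that resemble listed ones, but are neither listed nor needed, are in the scene too. What is shaped like the tamper but green is not meant. Leave any green look-alike of the mould alone.

How it is judged:
On the way:
1. the tamper, upright within 3 degrees, presses the plate with at least 11 N, so that it lies on its stop, and the plate is level within 2 degrees, for 0.8 s (contact force between tamper and plate above 11 N and value of joint plate_travel above 0.003 m and angle between plate_top's own z axis and vertical below 0.035 rad and angle between tamper's own z axis and vertical below 0.052 rad), for 0.8 s.
At the end, for the whole second after the job is handed in: the tamper stands released, at rest and upright within 3 degrees in its own well, its underside within 6 mm sideways and 3 mm in height of the well's floor centre; the plate is up again (within 2 mm) and level within 2.5 degrees (horizontal distance between tamper and tamper_well below 0.006 m and z of tamper in the frame of tamper_well below 0.003 m and angle between tamper's own z axis and vertical below 0.05 rad and linear speed of tamper below 0.02 m/s and value of joint plate_travel below 0.002 m and angle between plate_top's own z axis and vertical below 0.044 rad); the robot touches nothing.
It fails at once if the tamper presses the plate with more than 25 N (contact force between tamper and plate above 25 N).
It fails at once if the robot's fingers press the plate (contact force between the fingers and plate above 1 N).
It fails at once if another thing on the counter (stamp, brush, scraper, cutter, jar, bowl, tin) is moved more than 20 mm (distance of any of stamp, brush, scraper, cutter, jar, bowl, tin from where it was at the start of the episode above 0.02 m).
It also fails if it takes over 59 s, if anything falls off the work surface, if the arm or the gripper's body presses on something with over 40 N, if the wrist force passes 120 N, or if a joint passes its speed limit or range.

## Working session

There is one attempt and no reset: what is moved stays moved. The work goes in short steps, Python scripts to look and compute and a shell command to move; the robot and the scene stay as the last step left them, time stands still between calls to the robot, and variables do not carry over. Pictures are saved under pics/ and viewed, at most 10 in all, crops included, and the job is handed in when it is done.

```bash
mkdir -p pics
python3 - <<'E'
from bench import r
import cv2,numpy as np
o=r.get_obs();print({k:np.round(v,3) for k,v in o.items()})
for c in ["top","scene"]:
    im,d=r.grab_frame(c);cv2.imwrite(f"pics/{c}1.png",im[:,:,::-1])
    for t in ["tamper","tamper_well","mould_rim","plate_top","stamp","brush"]:
        print(c,t,[(np.round(x["xyz"],3).tolist(),round(x["score"],2)) for x in r.landmark_of(t,c)])
E
```

```text
{'clock': np.float64(0.0), 'joints': array([-1.428,  0.478,  0.022,  1.556, -0.012,  1.109, -0.083]), 'qvel': array([ 0.   ,  0.001,  0.001,  0.001, -0.001,  0.   , -0.001]), 'tau': array([-1.0000e-03, -5.9646e+01,  1.6080e+00, -2.8119e+01,  1.2000e-02,
        9.0000e-03, -0.0000e+00]), 'tcp_pos': array([0.167, 0.653, 0.198]), 'orientation': array([-3.930e-01, -3.117e+00,  3.000e-03]), 'contact_force': array([-0.456,  0.972,  0.729]), 'moment': array([ 0.032, -0.013,  0.001]), 'gripper_force': np.float64(0.0), 'grip_width': np.float64(0.085)}
top tamper [([0.436, 0.188, 0.006], 0.71), ([0.316, 0.201, 0.003], 0.54), ([0.449, 0.304, -0.004], 0.54)]
top tamper_well [([0.435, 0.19, 0.01], 0.92)]
top mould_rim [([0.468, -0.182, 0.052], 0.92), ([0.294, -0.284, 0.057], 0.67)]
top plate_top [([0.294, -0.28, 0.05], 0.86), ([0.472, -0.181, 0.048], 0.54)]
top stamp [([0.516, 0.163, 0.01], 0.68), ([0.758, -0.01, -0.0], 0.23)]
top brush [([0.529, -0.003, -0.001], 0.65), ([0.472, -0.178, 0.05], 0.32)]
scene tamper [([0.446, 0.299, -0.001], 0.96), ([0.314, 0.201, -0.002], 0.88), ([0.435, 0.185, 0.015], 0.66)]
scene tamper_well [([0.435, 0.186, 0.007], 0.95), ([0.531, -0.004, 0.004], 0.55)]
scene mould_rim [([0.291, -0.284, 0.058], 0.96), ([0.47, -0.178, 0.052], 0.76), ([0.782, -0.193, -0.001], 0.31)]
scene plate_top [([0.469, -0.179, 0.042], 0.52), ([0.293, -0.282, 0.051], 0.5)]
scene stamp [([0.515, 0.165, 0.007], 0.59)]
scene brush [([0.531, -0.006, 0.004], 0.97), ([0.52, 0.162, 0.009], 0.29)]
```

View pics/top1.png

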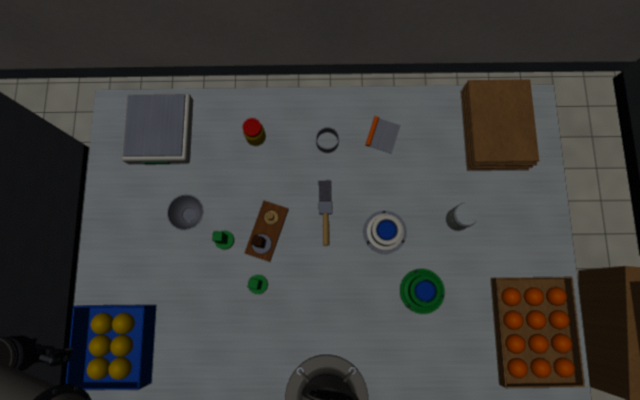

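View pics/scene1.png

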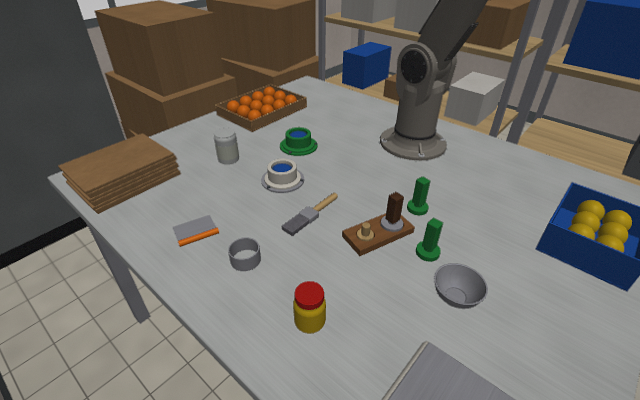

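The white mould (top px 385,231) and the dark-handled tamper in the rack (top px 262,242) match the network's positions. The green ones are the decoys. I'll go above the tamper.

```bash
python3 -m jog '[{"x":-0.042,"y":-0.043,"z":-0.01},{"x":-0.042,"y":-0.043,"z":-0.01},{"x":-0.042,"y":-0.043,"z":-0.01},{"x":-0.042,"y":-0.043,"z":-0.01},{"x":-0.042,"y":-0.043,"z":-0.01},{"x":-0.042,"y":-0.043,"z":-0.01},{"x":-0.042,"y":-0.043},{"x":-0.042,"y":-0.043}]'
python3 - <<'E'
from bench import r
import numpy as np
from scipy.spatial.transform import Rotation as R
o=r.get_obs();T=R.from_rotvec(o["orientation"])
c=r.get_calibration("wrist")["extrinsics"]
print(o["tcp_pos"],T.as_matrix().round(3),"cam in tool",T.inv().apply(c[:3,3]-o["tcp_pos"]).round(3),T.inv().apply(c[:3,2]).round(3))
E
```

```text
[0.16752698 0.65391677 0.19863435] [[-0.969  0.248  0.   ]
 [ 0.248  0.969  0.   ]
 [-0.     0.    -1.   ]] cam in tool [ 0.079 -0.    -0.175] [-0.308 -0.001  0.952]validation failed for argument at $[0]...
```

```bash
python3 -m jog '[{"fingers":0.085,"x":-0.042,"y":-0.043,"z":-0.01,"rx":0,"ry":0,"rz":0},{"fingers":0.085,"x":-0.042,"y":-0.043,"z":-0.01,"rx":0,"ry":0,"rz":0},{"fingers":0.085,"x":-0.042,"y":-0.043,"z":-0.01,"rx":0,"ry":0,"rz":0},{"fingers":0.085,"x":-0.042,"y":-0.043,"z":-0.01,"rx":0,"ry":0,"rz":0},{"fingers":0.085,"x":-0.042,"y":-0.043,"z":-0.01,"rx":0,"ry":0,"rz":0},{"fingers":0.085,"x":-0.042,"y":-0.043,"z":-0.01,"rx":0,"ry":0,"rz":0},{"fingers":0.085,"x":-0.042,"y":-0.043,"z":0,"rx":0,"ry":0,"rz":0},{"fingers":0.085,"x":-0.042,"y":-0.043,"z":0,"rx":0,"ry":0,"rz":0}]'
```

```text
clock: 1.7
tcp_pos: [0.4085, 0.2356, 0.2592]
orientation: [0.393, 3.116, 0.002]
contact_force: [0.6, 0.6, -0.1]
grip_width: 0.0853
gripper_force: 0.0
```

```bash
cat > h.py <<'E'
from bench import r
import cv2,numpy as np
from scipy.spatial.transform import Rotation as R
def cloud(cam):
    c=r.get_calibration(cam);im,d=r.grab_frame(cam)
    v,u=np.mgrid[0:400,0:640]
    n=cv2.undistortPoints(np.stack([u,v],-1).reshape(-1,1,2).astype(np.float64),c["mtx"],np.array(c["dist"])).reshape(400,640,2)
    P=np.concatenate([n*d[...,None],d[...,None]],-1)
    W=P@c["extrinsics"][:3,:3].T+c["extrinsics"][:3,3]
    W[d==0]=np.nan
    return im,W
def tool(p):
    o=r.get_obs();return R.from_rotvec(o["orientation"]).inv().apply(np.array(p)-o["tcp_pos"])
E
python3 - <<'E'
from h import *
im,W=cloud("wrist");cv2.imwrite("pics/w1.png",im[:,:,::-1])
m=(W[...,2]>0.1)&(W[...,2]<0.12)&(np.hypot(W[...,0]-.435,W[...,1]-.188)<.04)
p=W[m];print(len(p),p.mean(0),cv2.minAreaRect((p[:,:2]*1000).astype(np.float32)))
for lo,hi in[(.017,.023),(.022,.028)]:
    m2=(W[...,2]>lo)&(W[...,2]<hi)&(np.hypot(W[...,0]-.435,W[...,1]-.188)<.045)
    q=W[m2];print(len(q),np.median(q[:,2]),cv2.minEnclosingCircle((q[:,:2]*1000).astype(np.float32)))
for t in["tamper","tamper_well"]:print(t,[(x["xyz"],x["score"]) for x in r.landmark_of(t,"wrist")])
E
```

```text
485 [0.43330786 0.18970871 0.10906138] ((434.84344482421875, 188.7533416748047), (26.840219497680664, 28.339920043945312), 78.77740478515625)
1074 0.019964160696824634 ((435.0989685058594, 188.0147705078125), 44.8974609375)
526 0.023888863710769648 ((434.29888916015625, 187.06158447265625), 41.94416809082031)
tamper [([0.4488, 0.3037, -0.0054], 0.95), ([0.3131, 0.1996, -0.0018], 0.89), ([0.436, 0.1924, 0.0095], 0.76)]
tamper_well [([0.4307, 0.185, 0.0089], 0.86)]
```

View pics/w1.png

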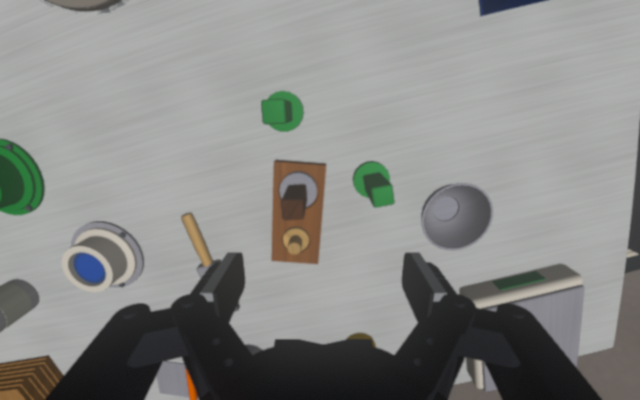

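Handle at px (294,203), the green ones flank it on either side. I'll centre above it, lower, and take a closer look.

```bash
python3 -m jog '[{"fingers":0.085,"x":-0.0186,"y":-0.0194,"z":0.02,"rx":0,"ry":0,"rz":0},{"fingers":0.085,"x":-0.0186,"y":-0.0194,"z":0.02,"rx":0,"ry":0,"rz":0},{"fingers":0.085,"x":0,"y":0,"z":0,"rx":0,"ry":0,"rz":0},{"fingers":0.085,"x":0,"y":0,"z":0,"rx":0,"ry":0,"rz":0}]'
python3 - <<'E'
from h import *
im,W=cloud("wrist");cv2.imwrite("pics/w2.png",im[:,:,::-1])
c=np.array([.435,.188])
D=np.hypot(W[...,0]-c[0],W[...,1]-c[1])
m=(W[...,2]>0.103)&(W[...,2]<0.115)&(D<.03)
p=W[m];print(len(p),p.mean(0),cv2.minAreaRect((p[:,:2]*1000).astype(np.float32)))
m=(abs(W[...,2]-.02)<.004)&(D<.16)
n=(m*255).astype(np.uint8);k,l,s,_=cv2.connectedComponentsWithStats(n);i=1+np.argmax(s[1:,4]);q=W[l==i]
print("rack",len(q),cv2.minAreaRect((q[:,:2]*1000).astype(np.float32)))
print(r.get_obs()["tcp_pos"],"target in tool",tool([*p.mean(0)[:2],.07]))
E
```

```text
clock: 2.35
tcp_pos: [0.4337, 0.1921, 0.219]
orientation: [0.39, 3.117, 0.001]
contact_force: [0.1, 0.4, 0.1]
grip_width: 0.0851
gripper_force: 0.0
658 [0.43373245 0.18861094 0.10943642] ((434.45855712890625, 188.41146850585938), (28.010129928588867, 27.59051513671875), 76.93943786621094)
rack 4587 ((475.6016540527344, 174.4875946044922), (80.10542297363281, 171.1039276123047), 71.00885009765625)
[0.43379328 0.1922759  0.21919168] target in tool [-0.00079321 -0.00374103  0.1491877 ]
```

View pics/w2.png

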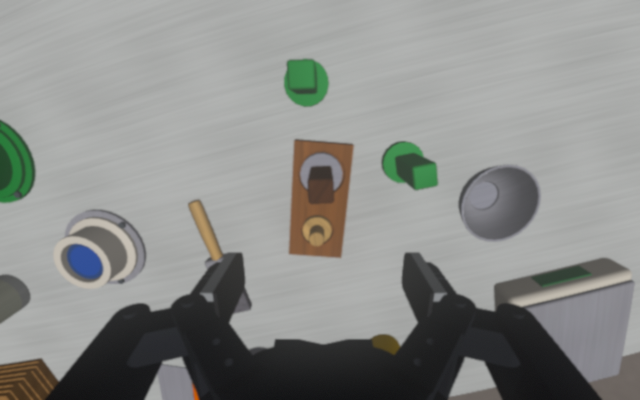

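```bash
python3 -m jog '[{"fingers":0.085,"x":-0.0014,"y":-0.0035,"z":0.04,"rx":0,"ry":0,"rz":-1.8},{"fingers":0.085,"x":0,"y":0,"z":0.04,"rx":0,"ry":0,"rz":0},{"fingers":0.085,"x":0,"y":0,"z":0.04,"rx":0,"ry":0,"rz":0},{"fingers":0.085,"x":0,"y":0,"z":0.034,"rx":0,"ry":0,"rz":0},{"fingers":0.085,"x":0,"y":0,"z":0,"rx":0,"ry":0,"rz":0},{"fingers":0.085,"x":0,"y":0,"z":0,"rx":0,"ry":0,"rz":0}]'
```

```text
clock: 3.15
tcp_pos: [0.4353, 0.1879, 0.0659]
orientation: [0.342, 3.122, 0.002]
contact_force: [-0.3, 0.4, 0.3]
grip_width: 0.0847
gripper_force: 0.0
```

```bash
python3 -m jog '[{"fingers":0.02,"x":0,"y":0,"z":0,"rx":0,"ry":0,"rz":0},{"fingers":0.02,"x":0,"y":0,"z":0,"rx":0,"ry":0,"rz":0},{"fingers":0.02,"x":0,"y":0,"z":0,"rx":0,"ry":0,"rz":0},{"fingers":0.02,"x":0,"y":0,"z":0,"rx":0,"ry":0,"rz":0},{"fingers":0.02,"x":0,"y":0,"z":0,"rx":0,"ry":0,"rz":0},{"fingers":0.02,"x":0,"y":0,"z":0,"rx":0,"ry":0,"rz":0}]' 80
```

```text
clock: 3.9
tcp_pos: [0.4352, 0.1874, 0.0654]
orientation: [0.344, 3.122, 0.002]
contact_force: [0.3, 0.4, 5.7]
grip_width: 0.0256
gripper_force: 79.9
```

```bash
python3 -m jog '[{"fingers":0.02,"x":0,"y":0,"z":-0.01,"rx":0,"ry":0,"rz":0},{"fingers":0.02,"x":0,"y":0,"z":-0.02,"rx":0,"ry":0,"rz":0},{"fingers":0.02,"x":0,"y":0,"z":-0.03,"rx":0,"ry":0,"rz":0},{"fingers":0.02,"x":0,"y":0,"z":-0.04,"rx":0,"ry":0,"rz":0},{"fingers":0.02,"x":-0.014,"y":-0.044,"z":0,"rx":0,"ry":0,"rz":0},{"fingers":0.02,"x":-0.014,"y":-0.044,"z":0,"rx":0,"ry":0,"rz":0},{"fingers":0.02,"x":-0.014,"y":-0.044,"z":0,"rx":0,"ry":0,"rz":0},{"fingers":0.02,"x":-0.014,"y":-0.044,"z":0,"rx":0,"ry":0,"rz":0}]'
python3 - <<'E'
from h import *
o=r.get_obs();print(o["tcp_pos"],o["orientation"],o["grip_width"])
for cam in ["wrist","top","scene"]:
    im,W=cloud(cam);cv2.imwrite(f"pics/m_{cam}.png",im[:,:,::-1])
    D=np.hypot(W[...,0]-.469,W[...,1]+.18)
    m=(abs(W[...,2]-.052)<.003)&(D<.06);q=W[m]
    if len(q)>5:print(cam,"rim",len(q),np.median(q[:,2]),cv2.minEnclosingCircle((q[:,:2]*1000).astype(np.float32)),cv2.fitEllipse(cv2.convexHull((q[:,:2]*1000).astype(np.float32))))
    b=(im[...,2]>im[...,0].astype(int)+50)&(D<.035)&(W[...,2]<.049)&(W[...,2]>.036);q=W[b]
    if len(q)>10:
        A=np.c_[q[:,:2]-q[:,:2].mean(0),np.ones(len(q))];s=np.linalg.lstsq(A,q[:,2],rcond=None)[0];print(" plate",len(q),q.mean(0).round(4),np.degrees(s[:2]).round(2),s[2])
    print([(np.round(x["xyz"],3),x["score"]) for x in r.landmark_of("mould_rim",cam)])
E
```

```text
clock: 4.9
tcp_pos: [0.4502, 0.0011, 0.1648]
orientation: [-0.344, -3.122, -0.0]
contact_force: [0.7, -1.1, -3.7]
grip_width: 0.0254
gripper_force: 79.3
[0.45023658 0.00112878 0.16480187] [-3.43965745e-01 -3.12227041e+00 -2.16911582e-04] 0.025440448968013972
wrist rim 1898 0.05164162972152156 ((469.9992980957031, -181.16844177246094), 44.599220275878906) ((469.2680358886719, -181.2464599609375), (86.99027252197266, 87.7295150756836), 2.3840465545654297)
 plate 1560 [ 0.4696 -0.1821  0.044 ] [2.44 0.31] 0.04403415946859273
[(array([ 0.294, -0.285,  0.055]), 0.77), (array([ 0.468, -0.182,  0.055]), 0.61)]
top rim 242 0.0517054890877191 ((468.0253601074219, -180.2797088623047), 43.64716720581055) ((467.7372741699219, -180.16835021972656), (85.95013427734375, 86.26652526855469), 99.71044921875)
 plate 249 [ 0.4701 -0.1798  0.0439] [2.08 0.11] 0.0439351707303344
[(array([ 0.294, -0.288,  0.058]), 0.63), (array([ 0.47, -0.18,  0.05]), 0.62)]
scene rim 206 0.052528185043273445 ((470.8479309082031, -182.20701599121094), 45.437862396240234) ((470.19329833984375, -180.97117614746094), (85.44982147216797, 89.18943786621094), 136.67811584472656)
 plate 120 [ 0.4693 -0.1827  0.0457] [2.7  0.28] 0.045687017696327034
[(array([ 0.468, -0.178,  0.052]), 0.85), (array([ 0.294, -0.284,  0.056]), 0.81), (array([ 0.47 , -0.18 ,  0.041]), 0.18)]
```

```bash
python3 -m jog '[{"fingers":0.02,"x":-0.0145,"y":-0.0434,"z":0,"rx":0,"ry":0,"rz":0},{"fingers":0.02,"x":-0.0145,"y":-0.0434,"z":0,"rx":0,"ry":0,"rz":0},{"fingers":0.02,"x":-0.0145,"y":-0.0434,"z":0,"rx":0,"ry":0,"rz":0},{"fingers":0.02,"x":-0.0145,"y":-0.0434,"z":0,"rx":0,"ry":0,"rz":0},{"fingers":0.02,"x":0,"y":0,"z":0.02,"rx":0,"ry":0,"rz":0},{"fingers":0.02,"x":0,"y":0,"z":0.01,"rx":0,"ry":0,"rz":0},{"fingers":0.02,"x":0,"y":0,"z":0,"rx":0,"ry":0,"rz":0}]'
python3 - <<'E'
from h import *
o=r.get_obs();print(o["tcp_pos"],o["contact_force"])
for cam in ["wrist","top","scene"]:
    im,W=cloud(cam)
    D=np.hypot(W[...,0]-.469,W[...,1]+.181)
    for n,lo,hi in [("rim",.049,.055),("disc",.07,.086),("disctop",.081,.09)]:
        m=(W[...,2]>lo)&(W[...,2]<hi)&(D<.055);q=W[m]
        if len(q)>15:print(cam,n,len(q),np.median(q,0).round(4),cv2.minEnclosingCircle((q[:,:2]*1000).astype(np.float32)))
    if cam!="top":
        v,u=np.where(D<.08);cv2.imwrite(f"pics/n_{cam}.png",cv2.resize(im[v.min():v.max(),u.min():u.max(),::-1],None,fx=4,fy=4)[:600,:800])
E
```

```text
clock: 6.08
tcp_pos: [0.4693, -0.1776, 0.1338]
orientation: [-0.34, -3.121, -0.001]
contact_force: [-0.4, -0.3, -3.5]
grip_width: 0.0257
gripper_force: 79.9
[ 0.46928158 -0.17762137  0.13381114] [-0.37673788 -0.34727585 -3.53339066]
wrist rim 1859 [ 0.4472 -0.183   0.0518] ((469.2542419433594, -181.68182373046875), 43.640872955322266)
wrist disc 91 [ 0.4432 -0.17    0.0828] ((457.2322998046875, -173.89764404296875), 26.012487411499023)
wrist disctop 134 [ 0.4435 -0.1692  0.0856] ((457.40228271484375, -174.144287109375), 26.218936920166016)
top rim 54 [ 0.4681 -0.1451  0.0521] ((465.58477783203125, -145.92568969726562), 26.653535842895508)
scene rim 153 [ 0.4848 -0.1637  0.0528] ((471.47711181640625, -178.9269256591797), 44.27138137817383)
scene disc 24 [ 0.4892 -0.1567  0.0839] ((478.559326171875, -167.5865478515625), 26.143238067626953)
scene disctop 48 [ 0.4892 -0.1568  0.0863] ((477.0345764160156, -170.9527130126953), 27.6517276763916)
```

View pics/n_scene.png

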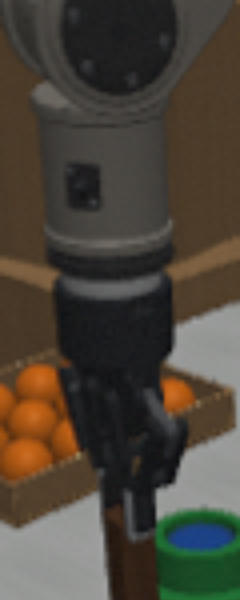

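View pics/n_wrist.png

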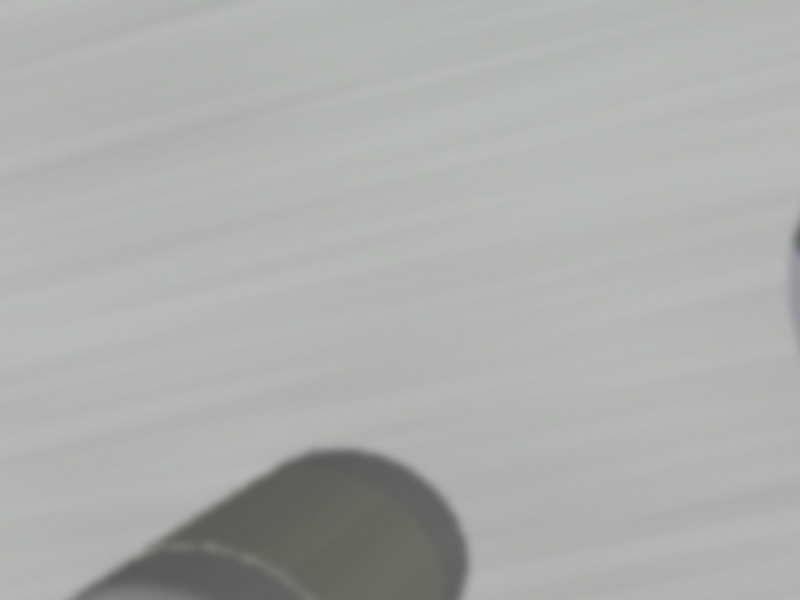

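The crops missed the target: the scene one shows only the gripper and handle, the wrist one only the tin. I'll correct the residual and fit circles to the disc and rim in the same wrist view.

```bash
python3 -m jog '[{"fingers":0.02,"x":-0.001,"y":-0.0036,"z":0.005,"rx":0,"ry":0,"rz":0},{"fingers":0.02,"x":0,"y":0,"z":0,"rx":0,"ry":0,"rz":0},{"fingers":0.02,"x":0,"y":0,"z":0,"rx":0,"ry":0,"rz":0}]'
cat >> h.py <<'E'
from scipy.optimize import least_squares
def circ(W,c0,lo,hi,Rr,rmax):
    c0=np.array(c0)
    D=np.hypot(W[...,0]-c0[0],W[...,1]-c0[1]);q=W[(W[...,2]>lo)&(W[...,2]<hi)&(D<rmax)]
    if len(q)<20:return None
    a=np.arctan2(*(q[:,:2]-c0).T[::-1]);b=((a+np.pi)*18/np.pi).astype(int);d=np.hypot(*(q[:,:2]-c0).T)
    e=np.array([q[b==k][np.argmax(d[b==k]),:2] for k in np.unique(b) if d[b==k].max()>Rr*.85])
    s=least_squares(lambda p:np.hypot(*(e-p).T)-Rr,c0,loss="soft_l1",f_scale=.001)
    return s.x.round(4),len(e),np.std(s.fun).round(4),np.median(q[:,2]).round(4)
E
python3 - <<'E'
from h import *
o=r.get_obs();t=o["tcp_pos"];print(t);zt=t[2]-.0554+.014
for cam in ["wrist","scene"]:
    im,W=cloud(cam)
    print(cam,"rim",circ(W,[.469,-.181],.049,.055,.044,.048))
    print("disc",circ(W,t[:2],zt-.0025,zt+.0025,.029,.034),"expected",zt)
    if cam=="wrist":cv2.imwrite("pics/w3.png",cv2.resize(im[60:300,200:440,::-1],None,fx=2.5,fy=2.5))
E
```

```text
clock: 6.6
tcp_pos: [0.4699, -0.1831, 0.1296]
orientation: [0.344, 3.123, 0.0]
contact_force: [0.8, -0.7, -3.3]
grip_width: 0.0259
gripper_force: 80.0
[ 0.46988654 -0.18311176  0.12964665]
wrist rim (array([ 0.4698, -0.1818]), 29, np.float64(0.0004), np.float64(0.0518))
disc (array([ 0.4701, -0.1823]), 27, np.float64(0.0002), np.float64(0.0884)) expected 0.08824665207472175
scene rim (array([ 0.4707, -0.1807]), 28, np.float64(0.0013), np.float64(0.0529))
disc (array([ 0.4703, -0.1821]), 24, np.float64(0.0009), np.float64(0.0896)) expected 0.08824665207472175
```

View pics/w3.png

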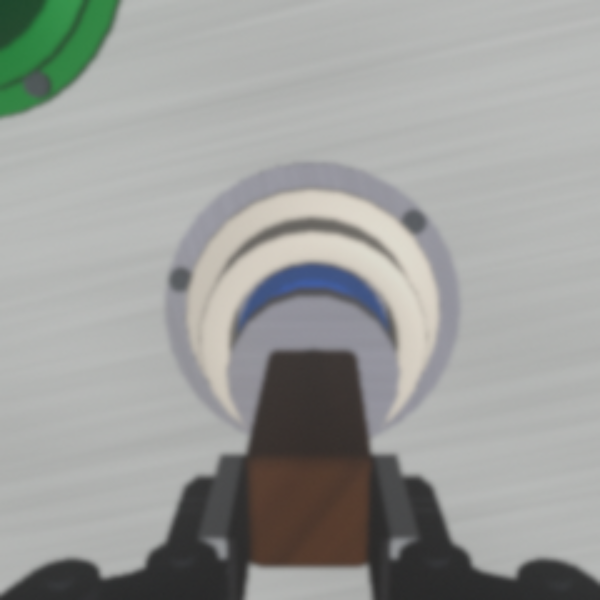

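Disc and rim are concentric within about 1 mm (disc centre near px 313,370 in the crop, bore visible evenly on both sides). I'll shift 0.8 mm and go down towards the plate.

```bash
python3 -m jog '[{"fingers":0.02,"x":0,"y":0.0008,"z":0.005,"rx":0,"ry":0,"rz":0},{"fingers":0.02,"x":0,"y":0,"z":0.007,"rx":0,"ry":0,"rz":0},{"fingers":0.02,"x":0,"y":0,"z":0.007,"rx":0,"ry":0,"rz":0},{"fingers":0.02,"x":0,"y":0,"z":0,"rx":0,"ry":0,"rz":0},{"fingers":0.02,"x":0,"y":0,"z":0,"rx":0,"ry":0,"rz":0}]'
python3 - <<'E'
from h import *
o=r.get_obs();t=o["tcp_pos"];print(t,o["moment"]);zt=t[2]-.0554+.014
im,W=cloud("wrist")
print("rim",circ(W,[.469,-.181],.049,.0545,.044,.048))
print("disc",circ(W,t[:2],zt-.0025,zt+.0025,.029,.034),"expected",zt)
D=np.hypot(W[...,0]-t[0],W[...,1]-t[1]);q=W[(abs(W[...,2]-zt)<.003)&(D<.028)]
s=np.linalg.lstsq(np.c_[q[:,:2]-t[:2],np.ones(len(q))],q[:,2],rcond=None)[0];print("tilt",np.degrees(s[:2]))
E
```

```text
clock: 7.32
tcp_pos: [0.4701, -0.1824, 0.1106]
orientation: [-0.344, -3.123, 0.0]
contact_force: [0.2, -0.1, -2.7]
grip_width: 0.0258
gripper_force: 79.9
[ 0.47009529 -0.18237632  0.11055969] [-0.05503985 -0.03371329  0.06260664]
rim (array([ 0.4696, -0.1815]), 31, np.float64(0.0003), np.float64(0.0518))
disc (array([ 0.4703, -0.1815]), 27, np.float64(0.0003), np.float64(0.0694)) expected 0.06915969489101953
tilt [0.07835524 1.05039758]
```

```bash
python3 -m jog '[{"fingers":0.02,"x":0,"y":0,"z":0.003,"rx":0,"ry":0,"rz":0},{"fingers":0.02,"x":0,"y":0,"z":0.003,"rx":0,"ry":0,"rz":0},{"fingers":0.02,"x":0,"y":0,"z":0.003,"rx":0,"ry":0,"rz":0},{"fingers":0.02,"x":0,"y":0,"z":0,"rx":0,"ry":0,"rz":0},{"fingers":0.02,"x":0,"y":0,"z":0,"rx":0,"ry":0,"rz":0}]'
```

```text
clock: 8.0
tcp_pos: [0.4701, -0.1823, 0.1016]
orientation: [-0.344, -3.123, -0.0]
contact_force: [-0.0, -0.7, -2.3]
grip_width: 0.0258
gripper_force: 80.0
```

```bash
python3 -m jog '[{"fingers":0.02,"x":0,"y":0,"z":0.001,"rx":0,"ry":0,"rz":0},{"fingers":0.02,"x":0,"y":0,"z":0.001,"rx":0,"ry":0,"rz":0},{"fingers":0.02,"x":0,"y":0,"z":0.001,"rx":0,"ry":0,"rz":0},{"fingers":0.02,"x":0,"y":0,"z":0,"rx":0,"ry":0,"rz":0}]'
```

```text
clock: 8.5
tcp_pos: [0.4701, -0.1823, 0.0986]
orientation: [0.344, 3.123, 0.0]
contact_force: [-0.8, 0.6, -0.4]
grip_width: 0.0261
gripper_force: 80.0
```

```bash
python3 -m jog '[{"fingers":0.02,"x":0,"y":0,"z":0.001,"rx":0,"ry":0,"rz":0},{"fingers":0.02,"x":0,"y":0,"z":0.001,"rx":0,"ry":0,"rz":0},{"fingers":0.02,"x":0,"y":0,"z":0,"rx":0,"ry":0,"rz":0}]'
```

```text
clock: 8.88
tcp_pos: [0.4701, -0.1823, 0.0966]
orientation: [0.344, 3.123, 0.0]
contact_force: [-0.2, 0.8, -1.4]
grip_width: 0.0259
gripper_force: 80.1
```

```bash
python3 -m jog '[{"fingers":0.02,"x":0,"y":0,"z":0.0005,"rx":0,"ry":0,"rz":0},{"fingers":0.02,"x":0,"y":0,"z":0.0005,"rx":0,"ry":0,"rz":0},{"fingers":0.02,"x":0,"y":0,"z":0,"rx":0,"ry":0,"rz":0}]'
```

```text
clock: 9.25
tcp_pos: [0.4701, -0.1823, 0.0956]
orientation: [0.344, 3.123, -0.0]
contact_force: [0.0, -0.5, -1.9]
grip_width: 0.0263
gripper_force: 80.1
```

```bash
python3 -m jog '[{"fingers":0.02,"x":0,"y":0,"z":0.0005,"rx":0,"ry":0,"rz":0},{"fingers":0.02,"x":0,"y":0,"z":0.0005,"rx":0,"ry":0,"rz":0},{"fingers":0.02,"x":0,"y":0,"z":0,"rx":0,"ry":0,"rz":0}]'
```

```text
clock: 9.62
tcp_pos: [0.4701, -0.1823, 0.0946]
orientation: [-0.344, -3.123, -0.0]
contact_force: [-0.4, 0.2, -0.8]
grip_width: 0.0257
gripper_force: 80.1
```

```bash
python3 -m jog '[{"fingers":0.02,"x":0,"y":0,"z":0.0005,"rx":0,"ry":0,"rz":0},{"fingers":0.02,"x":0,"y":0,"z":0.0005,"rx":0,"ry":0,"rz":0},{"fingers":0.02,"x":0,"y":0,"z":0,"rx":0,"ry":0,"rz":0}]'
```

```text
clock: 10.0
tcp_pos: [0.4701, -0.1823, 0.0936]
orientation: [0.344, 3.123, 0.0]
contact_force: [-0.2, 0.8, -1.0]
grip_width: 0.0257
gripper_force: 80.1
```

```bash
python3 -m jog '[{"fingers":0.02,"x":0,"y":0,"z":0.0005,"rx":0,"ry":0,"rz":0},{"fingers":0.02,"x":0,"y":0,"z":0.0005,"rx":0,"ry":0,"rz":0},{"fingers":0.02,"x":0,"y":0,"z":0,"rx":0,"ry":0,"rz":0}]'
```

```text
clock: 10.38
tcp_pos: [0.4704, -0.1823, 0.0929]
orientation: [0.344, 3.122, 0.0]
contact_force: [-1.7, 1.1, 5.1]
grip_width: 0.0256
gripper_force: 81.0
```

```bash
python3 -m jog '[{"fingers":0.02,"x":0,"y":0,"z":0.0002,"rx":0,"ry":0,"rz":0},{"fingers":0.02,"x":0,"y":0,"z":0,"rx":0,"ry":0,"rz":0}]'
```

```text
clock: 10.62
tcp_pos: [0.4705, -0.1823, 0.0929]
orientation: [0.344, 3.122, 0.0]
contact_force: [-1.5, 1.2, 6.3]
grip_width: 0.0259
gripper_force: 81.2
```

```bash
python3 -m jog '[{"fingers":0.02,"x":0,"y":0,"z":0.0004,"rx":0,"ry":0,"rz":0},{"fingers":0.02,"x":0,"y":0,"z":0,"rx":0,"ry":0,"rz":0}]'
```

```text
clock: 10.88
tcp_pos: [0.4707, -0.1824, 0.0928]
orientation: [0.344, 3.121, 0.0]
contact_force: [-2.5, 2.0, 10.0]
grip_width: 0.0258
gripper_force: 81.6
```

```bash
python3 -m jog '[{"fingers":0.02,"x":0,"y":0,"z":0.0002,"rx":0,"ry":0,"rz":0},{"fingers":0.02,"x":0,"y":0,"z":0,"rx":0,"ry":0,"rz":0},{"fingers":0.02,"x":0,"y":0,"z":0,"rx":0,"ry":0,"rz":0}]'
python3 - <<'E'
from h import *
t=r.get_obs()["tcp_pos"]
im,W=cloud("wrist")
D=np.hypot(W[...,0]-t[0],W[...,1]-t[1]);q=W[(abs(W[...,2]-.0515)<.004)&(D<.027)]
s=np.linalg.lstsq(np.c_[q[:,:2]-t[:2],np.ones(len(q))],q[:,2],rcond=None)[0];print(len(q),"tilt",np.degrees(s[:2]),s[2])
print([np.round(r.get_obs()["contact_force"][2],1)for i in range(3)])
E
```

```text
clock: 11.25
tcp_pos: [0.4708, -0.1824, 0.0927]
orientation: [0.344, 3.121, 0.001]
contact_force: [-1.5, 1.9, 11.6]
grip_width: 0.0259
gripper_force: 81.8
1486 tilt [-0.32378867  1.19416617] 0.05157402761545782
[np.float64(11.1), np.float64(11.1), np.float64(11.1)]
```

```bash
python3 -m jog '[{"fingers":0.02,"x":0,"y":0,"z":0,"rx":0,"ry":0,"rz":0},{"fingers":0.02,"x":0,"y":0,"z":0,"rx":0,"ry":0,"rz":0},{"fingers":0.02,"x":0,"y":0,"z":0,"rx":0,"ry":0,"rz":0},{"fingers":0.02,"x":0,"y":0,"z":0,"rx":0,"ry":0,"rz":0},{"fingers":0.02,"x":0,"y":0,"z":0,"rx":0,"ry":0,"rz":0},{"fingers":0.02,"x":0,"y":0,"z":0,"rx":0,"ry":0,"rz":0},{"fingers":0.02,"x":0,"y":0,"z":0,"rx":0,"ry":0,"rz":0},{"fingers":0.02,"x":0,"y":0,"z":0,"rx":0,"ry":0,"rz":0}]'
```

```text
clock: 12.3
tcp_pos: [0.4708, -0.1824, 0.0927]
orientation: [0.344, 3.121, 0.001]
contact_force: [-2.4, 1.5, 11.1]
grip_width: 0.0258
gripper_force: 81.8
```

Run:
```python
from h import *
t=np.array([.4697,-.1815])
def fit(q):
    for _ in range(3):
        A=np.c_[q[:,:2]-t,np.ones(len(q))];s=np.linalg.lstsq(A,q[:,2],rcond=None)[0];e=abs(A@s-q[:,2]);q=q[e<2*e.std()+1e-4]
    return len(q),np.degrees(s[:2]).round(2),s[2].round(4)
for cam in ["wrist","scene"]:
    im,W=cloud(cam);D=np.hypot(W[...,0]-t[0],W[...,1]-t[1]);z=W[...,2]
    print(cam,"rim",fit(W[(abs(z-.052)<.004)&(D>.033)&(D<.043)]),"counter",fit(W[(abs(z)<.01)&(D>.07)&(D<.12)]),"disc",fit(W[(abs(z-.0515)<.004)&(D<.027)&(D>.013)]))
```

```text
wrist rim (1276, array([-0.08,  0.02]), np.float64(0.0518)) counter (11858, array([-0.07,  0.  ]), np.float64(-0.0002)) disc (772, array([-0.34,  0.97]), np.float64(0.0516))
scene rim (67, array([0.01, 0.06]), np.float64(0.0533)) counter (659, array([-0.06,  0.02]), np.float64(0.0014)) disc (36, array([0.66, 1.48]), np.float64(0.0528))
```

Held at about 14.5 N for more than 1 s. The plate is within ~1.1° of level. Now I'll raise it.

```bash
python3 -m jog '[{"fingers":0.02,"x":0,"y":0,"z":-0.001,"rx":0,"ry":0,"rz":0},{"fingers":0.02,"x":0,"y":0,"z":-0.003,"rx":0,"ry":0,"rz":0},{"fingers":0.02,"x":0,"y":0,"z":-0.003,"rx":0,"ry":0,"rz":0},{"fingers":0.02,"x":0,"y":0,"z":-0.004,"rx":0,"ry":0,"rz":0},{"fingers":0.02,"x":0,"y":0,"z":-0.01,"rx":0,"ry":0,"rz":0},{"fingers":0.02,"x":0,"y":0,"z":-0.02,"rx":0,"ry":0,"rz":0},{"fingers":0.02,"x":0,"y":0,"z":-0.03,"rx":0,"ry":0,"rz":0},{"fingers":0.02,"x":0,"y":0,"z":0,"rx":0,"ry":0,"rz":0}]'
python3 - <<'E'
from h import *
t=np.array([.4697,-.1815])
im,W=cloud("wrist");D=np.hypot(W[...,0]-t[0],W[...,1]-t[1]);z=W[...,2]
q=W[(im[...,2]>im[...,0].astype(int)+40)&(D<.029)&(z<.05)&(z>.03)]
print(len(q))
if len(q)>50:
    s=np.linalg.lstsq(np.c_[q[:,:2]-t,np.ones(len(q))],q[:,2],rcond=None)[0];print("plate",np.degrees(s[:2]),s[2])
print(tool([.4352,.1874,.165]))
E
```

```text
clock: 13.4
tcp_pos: [0.4716, -0.1829, 0.1649]
orientation: [0.344, 3.118, 0.0]
contact_force: [-0.8, 0.6, -3.1]
grip_width: 0.0257
gripper_force: 80.0
756
plate [1.19070898 0.84570201] 0.044491243521642306
[ 0.1149371   0.35314393 -0.00161447]
```

```bash
python3 -m jog '[{"fingers":0.02,"x":0.0144,"y":0.0441,"z":0,"rx":0,"ry":0,"rz":0},{"fingers":0.02,"x":0.0144,"y":0.0441,"z":0,"rx":0,"ry":0,"rz":0},{"fingers":0.02,"x":0.0144,"y":0.0441,"z":0,"rx":0,"ry":0,"rz":0},{"fingers":0.02,"x":0.0144,"y":0.0441,"z":0,"rx":0,"ry":0,"rz":0}]'
python3 - <<'E'
from h import *
t=np.array([.4697,-.1815])
for cam in["wrist","top"]:
    im,W=cloud(cam);D=np.hypot(W[...,0]-t[0],W[...,1]-t[1]);z=W[...,2]
    q=W[(im[...,2]>im[...,0].astype(int)+40)&(D<.028)&(z<.05)&(z>.03)]
    s=np.linalg.lstsq(np.c_[q[:,:2]-t,np.ones(len(q))],q[:,2],rcond=None)[0];print(cam,len(q),"plate",np.degrees(s[:2]),s[2])
E
```

```text
clock: 13.95
tcp_pos: [0.451, 0.0038, 0.1617]
orientation: [-0.344, -3.121, 0.001]
contact_force: [-0.2, 0.3, -4.0]
grip_width: 0.0256
gripper_force: 80.1
wrist 1521 plate [0.13917202 0.90920505] 0.04405228607198147
top 261 plate [0.25079117 2.38103804] 0.04372888720019679
```

```bash
python3 -m jog '[{"fingers":0.02,"x":0.0144,"y":0.0441,"z":0,"rx":0,"ry":0,"rz":0},{"fingers":0.02,"x":0.0144,"y":0.0441,"z":0,"rx":0,"ry":0,"rz":0},{"fingers":0.02,"x":0.0144,"y":0.0441,"z":0,"rx":0,"ry":0,"rz":0},{"fingers":0.02,"x":0.0144,"y":0.0441,"z":0,"rx":0,"ry":0,"rz":0},{"fingers":0.02,"x":0,"y":0,"z":0.03,"rx":0,"ry":0,"rz":0},{"fingers":0.02,"x":0,"y":0,"z":0.03,"rx":0,"ry":0,"rz":0},{"fingers":0.02,"x":0,"y":0,"z":0,"rx":0,"ry":0,"rz":0},{"fingers":0.02,"x":0,"y":0,"z":0,"rx":0,"ry":0,"rz":0}]'
python3 - <<'E'
from h import *
o=r.get_obs();t=o["tcp_pos"];zt=t[2]-.0554+.014
im,W=cloud("wrist")
D=np.hypot(W[...,0]-.4755,W[...,1]-.1745)
m=(abs(W[...,2]-.02)<.004)&(D<.12)
n=(m*255).astype(np.uint8);k,l,s,_=cv2.connectedComponentsWithStats(n);i=1+np.argmax(s[1:,4]);q=W[l==i]
R0=cv2.minAreaRect((q[:,:2]*1000).astype(np.float32));print("rack",len(q),R0)
print("disc",circ(W,t[:2],zt-.003,zt+.003,.029,.034),zt)
h=W[(abs(W[...,2]-(zt+.086))<.005)&(np.hypot(W[...,0]-t[0],W[...,1]-t[1])<.03)];print(len(h))
E
```

```text
clock: 15.05
tcp_pos: [0.4348, 0.1867, 0.1031]
orientation: [0.345, 3.122, -0.0]
contact_force: [0.3, 0.7, -3.2]
grip_width: 0.0257
gripper_force: 80.5
rack 2957 ((444.40478515625, 185.4344940185547), (80.19514465332031, 105.06622314453125), 71.01492309570312)
disc (array([0.435 , 0.1875]), 27, np.float64(0.0003), np.float64(0.062)) 0.061744807505644476
2675
```

Plate ~0.9° off level and fully up. The disc is within 1 mm of the well, so I'll lower it.

```bash
python3 -m jog '[{"fingers":0.02,"x":-0.0003,"y":0.0006,"z":0.012,"rx":0,"ry":0,"rz":0},{"fingers":0.02,"x":0,"y":0,"z":0.012,"rx":0,"ry":0,"rz":0},{"fingers":0.02,"x":0,"y":0,"z":0.004,"rx":0,"ry":0,"rz":0},{"fingers":0.02,"x":0,"y":0,"z":0.002,"rx":0,"ry":0,"rz":0},{"fingers":0.02,"x":0,"y":0,"z":0.002,"rx":0,"ry":0,"rz":0},{"fingers":0.02,"x":0,"y":0,"z":0,"rx":0,"ry":0,"rz":0}]'
```

```text
clock: 15.85
tcp_pos: [0.4349, 0.1877, 0.0708]
orientation: [0.344, 3.123, 0.0]
contact_force: [0.2, -0.5, -3.6]
grip_width: 0.0259
gripper_force: 80.4
```

Inside the well with no contact. The last 5 mm.

```bash
python3 -m jog '[{"fingers":0.02,"x":0,"y":0,"z":0.002,"rx":0,"ry":0,"rz":0},{"fingers":0.02,"x":0,"y":0,"z":0.001,"rx":0,"ry":0,"rz":0},{"fingers":0.02,"x":0,"y":0,"z":0.001,"rx":0,"ry":0,"rz":0},{"fingers":0.02,"x":0,"y":0,"z":0.0005,"rx":0,"ry":0,"rz":0},{"fingers":0.02,"x":0,"y":0,"z":0,"rx":0,"ry":0,"rz":0}]'
```

```text
clock: 16.48
tcp_pos: [0.4348, 0.1877, 0.0663]
orientation: [-0.344, -3.123, 0.0]
contact_force: [-0.9, 0.0, -2.7]
grip_width: 0.0257
gripper_force: 80.5
```

```bash
python3 -m jog '[{"fingers":0.02,"x":0,"y":0,"z":0.0005,"rx":0,"ry":0,"rz":0},{"fingers":0.02,"x":0,"y":0,"z":0.0005,"rx":0,"ry":0,"rz":0},{"fingers":0.02,"x":0,"y":0,"z":0,"rx":0,"ry":0,"rz":0}]'
```

```text
clock: 16.85
tcp_pos: [0.435, 0.1878, 0.0655]
orientation: [0.344, 3.123, 0.001]
contact_force: [0.6, 0.0, -0.9]
grip_width: 0.0257
gripper_force: 80.9
```

```bash
python3 -m jog '[{"fingers":0.032,"x":0,"y":0,"z":0,"rx":0,"ry":0,"rz":0},{"fingers":0.04,"x":0,"y":0,"z":0,"rx":0,"ry":0,"rz":0},{"fingers":0.085,"x":0,"y":0,"z":0,"rx":0,"ry":0,"rz":0},{"fingers":0.085,"x":0,"y":0,"z":0,"rx":0,"ry":0,"rz":0},{"fingers":0.085,"x":0,"y":0,"z":0,"rx":0,"ry":0,"rz":0},{"fingers":0.085,"x":0,"y":0,"z":0,"rx":0,"ry":0,"rz":0},{"fingers":0.085,"x":0,"y":0,"z":0,"rx":0,"ry":0,"rz":0}]'
```

```text
clock: 17.73
tcp_pos: [0.4348, 0.1876, 0.0653]
orientation: [-0.344, -3.123, -0.0]
contact_force: [0.0, 0.5, 0.2]
grip_width: 0.085
gripper_force: 0.0
```

```bash
python3 -m jog '[{"fingers":0.085,"x":0,"y":0,"z":-0.03,"rx":0,"ry":0,"rz":0},{"fingers":0.085,"x":0,"y":0,"z":-0.04,"rx":0,"ry":0,"rz":0},{"fingers":0.085,"x":0,"y":0,"z":-0.04,"rx":0,"ry":0,"rz":0},{"fingers":0.085,"x":0,"y":0,"z":-0.04,"rx":0,"ry":0,"rz":0},{"fingers":0.085,"x":0,"y":0,"z":0,"rx":0,"ry":0,"rz":0},{"fingers":0.085,"x":0,"y":0,"z":0,"rx":0,"ry":0,"rz":0}]'
python3 - <<'E'
from h import *
im,W=cloud("wrist");cv2.imwrite("pics/w9.png",im[:,:,::-1]);z=W[...,2]
def fit(q,t):
    s=np.linalg.lstsq(np.c_[q[:,:2]-t,np.ones(len(q))],q[:,2],rcond=None)[0];return len(q),np.degrees(s[:2]).round(2),s[2].round(4)
t=np.array([.4352,.188]);D=np.hypot(W[...,0]-t[0],W[...,1]-t[1])
print("disc",circ(W,t,.0215,.0275,.029,.0315),fit(W[(D<.027)&(D>.015)&(abs(z-.024)<.003)],t),"top",fit(W[(D<.025)&(z>.1)&(z<.12)],t))
t=np.array([.4697,-.1815]);D=np.hypot(W[...,0]-t[0],W[...,1]-t[1])
print("plate",fit(W[(im[...,2]>im[...,0].astype(int)+40)&(D<.028)&(z<.05)&(z>.03)],t))
E
```

```text
clock: 18.48
tcp_pos: [0.4344, 0.1875, 0.2148]
orientation: [-0.344, -3.122, 0.0]
contact_force: [-0.5, -0.3, -0.9]
grip_width: 0.0847
gripper_force: 0.0
disc (array([0.4355, 0.1885]), 28, np.float64(0.0003), np.float64(0.0239)) (563, array([0.02, 0.01]), np.float64(0.024)) top (691, array([ 4.04, -0.45]), np.float64(0.1094))
plate (851, array([-0.02,  1.38]), np.float64(0.0441))
```

View pics/w9.png

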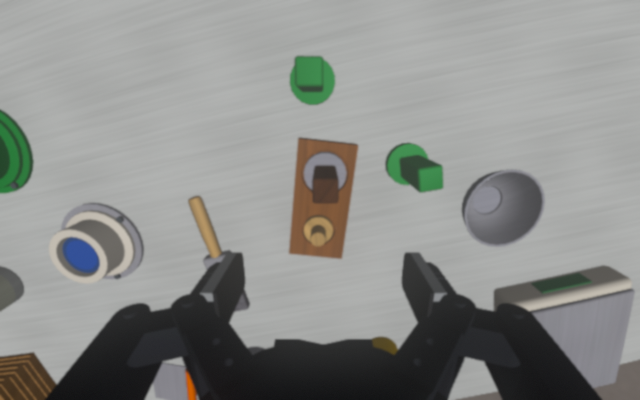

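The tamper stands level in its well (px 325,180, disc top at 24 mm), the stamp and brush haven't moved, and the plate is up and about 1° off level. Handing in.

```bash
python3 -c "
from bench import r
print(r.hand_in())"
```

```text
the job is handed in; nothing more can be done
None
```

I pressed the plate down to its stop and held it at about 14.5 N for over 1 s, then let it rise (about 1° off level), stood the tamper back upright in its own well, released it, and handed the job in; no verdict came back.

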